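Dispense one tealight and nudge it onto the packing card

ROBOT

A 7-joint arm with a two-finger parallel gripper is mounted at the origin on the work surface. World frame = base frame: x ahead of the robot, y to its left, z up, the work surface at z = 0. Lengths are in mm, angles in rad, forces in N, time in s.
With the tool pointing down it reaches from about 400 to 875 mm from the base axis. Payload 19.3 kg.
Tool frame: the origin (TCP) lies at the very end of the fingers, on their centre line; the grasp point (between the pads) lies 19 mm behind it (grip_point_offset is the z of the grasp point in the tool frame, in mm); z points along the fingers, x is the direction in which the jaws open and shut, and the axes are right-handed (so a half turn about z gives the same grasp; the last joint's range is limited). The gripper opens to 85 mm and grips with 20 to 120 N. Pads are 22 mm wide; open, the fingers measure 114 mm over their backs; the gripper's body (76 mm by 85 mm) begins 54 mm behind the grasp point. The pads swing forward as they close: fully open they stand 13 mm farther back than shut.
Start: joints at [-1.388, 0.521, -0.036, 1.599, 0.021, 1.021, -0.113], TCP at [156.342, 605.121, 231.291] pointing down, gripper open.
Joint ranges: [-2.91, 2.91], [-0.3, 2.13], [-1.5, 1.42], [0.17, 2.43], [-1.26, 4.41], [0.16, 1.93], [-2.52, 2.52]. Speed limits (rad/s): [1.89, 1.89, 2.39, 2.39, 3.01, 3.01, 3.01].

INTERFACE

Orientations are given as a 3x3 rotation matrix whose columns are the frame's x, y, z axes.
In Python, from workcell import movep, movel, goto_joints, open_gripper, clamp, wait, inverse_kinematics, read_state, camera, PlanningError, finish_job, grip_point_offset gives the robot as it stands. Calls block until the motion is done:
- movep(position, orientation): joint-space move of the TCP to a pose.
- movel(position, frame=None, max_speed=150, guard=None): straight line of the TCP; frame=None keeps the orientation; max_speed is the mean speed in mm/s. With guard (N) it stops when the force on the tool has changed by that much, and returns True; else False.
- goto_joints(angles): joint-space move.
- open_gripper() and clamp(): open the fingers fully, or close them until they stop; the grip force is fixed at half the most.
- wait(seconds).
- inverse_kinematics(position, orientation): joint angles nearest the present ones, or None.
- read_state(): the state.
- camera(name): name is "scene" or "top" or "wrist"; returns a dict with "image" (480x640x3 uint8, blue, green, red), "range_z" (480x640 float32, mm along the optical axis (not along the pixel's ray), 0 where there is no reading), "fx", "fy", "cx", "cy" (pixels), "dist_coeffs" ([k1, k2, p1, p2, k3] as OpenCV has them; the pictures are not rectified), "cam_to_world" (4x4, takes a point from camera to world coordinates). Camera axes: x right, y up, looking along -z (the intrinsics and any distortion apply to the point x, -y, -z); pixel columns grow to the right and rows downward; lengths in mm; the calibration is good to about 2 mm. A picture is of the moment at which its call begins.
A pose or a line that the arm cannot do raises PlanningError and nothing moves.
- finish_job(): hands the job in, once; it reports no verdict.
The state is a dict: "time": time; "qpos": joint angles; "qvel": joint speeds; "joint_efforts": joint torques, N m; "eef_pos": TCP position; "tool_rot": TCP orientation; "ft_force": force on the tool from outside, world axes, zero at the start; "torque": the same for the moment, N m; "finger_gap": finger opening in mm.
Only numpy, scipy, OpenCV 4.12 (cv2) and the standard library are available. Lean on these libraries where they do the work, as an engineer would, in place of code of your own. Each camera call takes 0.05 s, during which the arm holds its last target.

TASK

Press the dispenser's plunger all the way down once and let it spring back up, so that a single tealight comes out of the gate, then nudge that tealight aside along the desk with the fingertips until it lies wholly on the square white card beside the dispenser. Do not pick the tealight up or tip it over, do not let a second one out, and leave the other things on the desk where they are.

Things in the scene. Friction and masses are not known exactly. Their poses are not given: they have to be found in the camera images.
- dispenser: Fixed plywood tealight dispenser. Origin: on the desk under the centre of its open-topped magazine (50 x 52 mm, 52 mm high; the desk is its floor). Gate in its -x side: slot 21 mm high at desk level, outer face 25 mm from the origin. On its +x side the plunger housing, 52 mm wide, 52 mm high, to 120 mm from the origin; 6 mm high feet beside it, 46 mm off the centre line. Yaw varies.
- gate (a point): Middle of the gate on the desk, 25 mm from the magazine centre. After one full stroke the pusher (2.8 mm per mm of plunger travel) has slid the bottom tealight out here, to about 82 mm from the magazine centre straight along the dispenser's -x, and goes back in.
- plunger_top (a point): Centre of the flat top of the plunger's round black cap (36 mm diameter, 12 mm thick), 65 mm behind the magazine centre (dispenser's +x), 102 mm above the desk when up. It is pressed straight down; this point moves with it.
- plunger (a joint): Plunger travel in m: 0 up, 0.030 fully down (hard stop). Spring: about 3.5 N at the top, 6 to 7 N at the bottom, more if pressed fast; returns by itself.
- tealight1: The bottom tealight in the magazine, the one that comes out first: a honey-coloured wax candle in a plain aluminium cup, 38 mm diameter, 16 mm high, about 20 g. Origin: centre of its underside, z up.
- tealight2: The second tealight from the bottom in the magazine, same make; stays in the magazine (drops to the bottom).
- tealight3: The third (top) tealight in the magazine, same make; stays in the magazine.
- card: The square white packing card, 130 x 130 mm, fixed and lying flat on the desk (no noticeable thickness), to the left or right of the dispenser. Origin: its centre; x and y along its edges.
- carton: Bystander, fixed: open cardboard box 120 x 120 x 45 mm filled with upright candles (reaching about 60 mm high), on the other side of the dispenser from the card. Origin: centre of its underside.
- spare_tealight: Bystander: a loose tealight of the same make standing on the desk, not from the dispenser. Origin: centre of its underside.
- jar: Bystander: glass jar with a steel lid, 56 mm diameter, 75 mm high. Origin: centre of its underside.
- tin: Bystander: plain steel tin, 66 mm diameter, 65 mm high. Origin: centre of its underside.
- tape_roll: Bystander: roll of brown tape lying flat, 72 mm diameter, 24 mm high. Origin: centre of its underside.
- brush: Bystander: small brush lying on the desk, 170 mm long along its x axis. Origin: under its middle.
- label_block: Bystander: block of paper labels 70 x 45 x 30 mm. Origin: centre of its underside.
Mind the look-alikes: they are no part of the job. What is shaped like the tealight3 but blue is not meant.

How it is judged (in metres and radians):
On the way, in this order (a step that is already met when the one before it is completed fails the run):
1. the plunger is pressed all the way down (value of joint plunger above 0.027 m), for 0.05 s.
2. the plunger is back up and one tealight stands on the desk clear of the gate (value of joint plunger below 0.004 m and x of tealight1 in the frame of dispenser below -0.046 m and height (world z) of tealight1 below 0.004 m and angle between tealight1's own z axis and vertical below 0.15 rad), for 0.1 s.
3. the tealight lies wholly on the card (x of tealight1 in the frame of card between -0.048 and 0.048 m and y of tealight1 in the frame of card between -0.048 and 0.048 m and height (world z) of tealight1 below 0.004 m and angle between tealight1's own z axis and vertical below 0.15 rad), for 0.2 s.
At the end, for the whole second after the job is handed in: The first tealight lies flat and at rest wholly on the card (its centre within 48 mm of the card's centre along each card axis), the other two are still in the magazine (within 12 mm of its centre), and the plunger is back up (within 4 mm) (all of step 3 and horizontal distance between each of tealight2, tealight3 and dispenser below 0.012 m and value of joint plunger below 0.004 m and linear speed of tealight1 below 0.01 m/s); the robot touches nothing.
It fails at once if the tealight is lifted (more than 10 mm) or tipped over (height (world z) of tealight1 above 0.01 m or angle between tealight1's own z axis and vertical above 0.5 rad).
It fails at once if a second tealight comes out of the magazine (horizontal distance between any of tealight2, tealight3 and dispenser above 0.022 m).
It fails at once if the plunger is pressed again after the tealight has been moved off (horizontal distance between tealight1 and dispenser above 0.125 m and value of joint plunger above 0.012 m).
It fails at once if another thing on the desk is moved more than 25 mm (distance of any of spare_tealight, jar, tin, tape_roll, brush, label_block from where it was at the start of the episode above 0.025 m).
It also fails if it takes over 48 s, if anything falls off the work surface, if the arm or the gripper's body presses on something with over 40 N, if the wrist force passes 120 N, or if a joint passes its speed limit or range.

## Working session

There is one attempt and no reset: what is moved stays moved. The work goes in short steps, each a Python script; the robot and the scene stay as the last script left them, time stands still between calls to the robot, and variables do not carry over. Pictures are saved under pics/ and viewed, and the job is handed in when it is done.

```bash
ls; mkdir -p pics
cat > h.py <<'E'
import numpy as np, cv2, pickle
from workcell import *
def snap(n,tag):
    c=camera(n); cv2.imwrite(f'pics/{tag}.png',c['image']); pickle.dump(c,open(f'pics/{tag}.pkl','wb')); return c
def world(c,u,v,z=None):
    K=np.array([[c['fx'],0,c['cx']],[0,c['fy'],c['cy']],[0,0,1.]])
    p=cv2.undistortPoints(np.array([[[u,v]]],float),K,np.array(c['dist_coeffs'],float))[0,0]
    T=np.array(c['cam_to_world']); d=np.array([p[0],-p[1],-1.])
    if z is None: 
        r=c['range_z'][int(round(v)),int(round(u))]; return (T@np.append(d*r,1))[:3]
    dw=T[:3,:3]@d; o=T[:3,3]; return o+dw*(z-o[2])/dw[2]
E
python3 - <<'E'
from h import *
for n in ('top','scene','wrist'): snap(n,n+'0')
s=read_state(); print(s['time'],s['eef_pos'],s['tool_rot'],s['ft_force'],grip_point_offset)
E
```

```text
pics
0.15 [156.30365609 604.90050434 230.8728671 ] [[ 2.50124277e-01  9.68213730e-01 -1.37419766e-04]
 [ 9.68213381e-01 -2.50124304e-01 -8.25529389e-04]
 [-8.33660913e-04  7.34332855e-05 -9.99999650e-01]] [0.37243568 0.42438911 0.37239496] -18.700000000000003
```

View pics/top0.png

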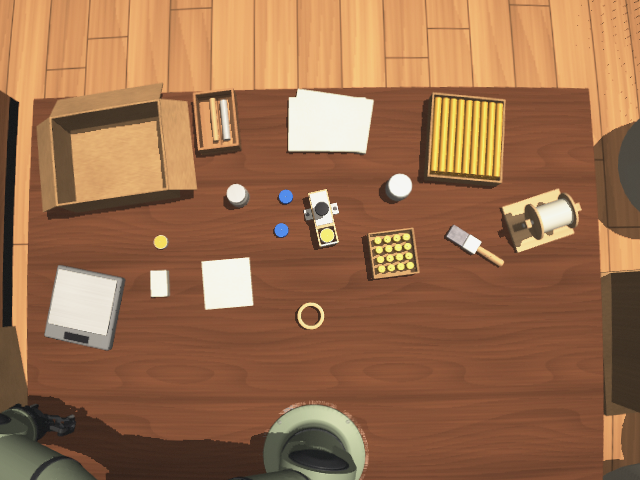

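View pics/scene0.png

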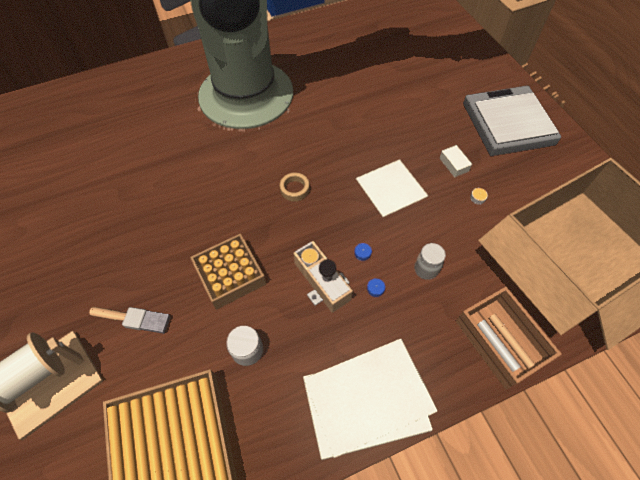

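Run:
```python
import cv2
i=cv2.imread('pics/top0.png')
cv2.imwrite('pics/z1.png',cv2.resize(i[175:335,190:350],None,fx=3.75,fy=3.75,interpolation=cv2.INTER_CUBIC))
j=cv2.imread('pics/scene0.png')
cv2.imwrite('pics/z2.png',cv2.resize(j[150:320,260:440],None,fx=3.5,fy=3.5,interpolation=cv2.INTER_CUBIC))
```

```text
(no output)
```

View pics/z1.png

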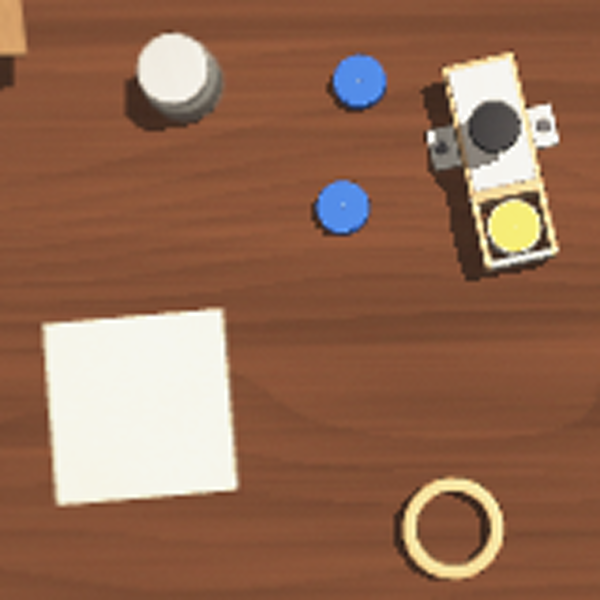

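View pics/z2.png

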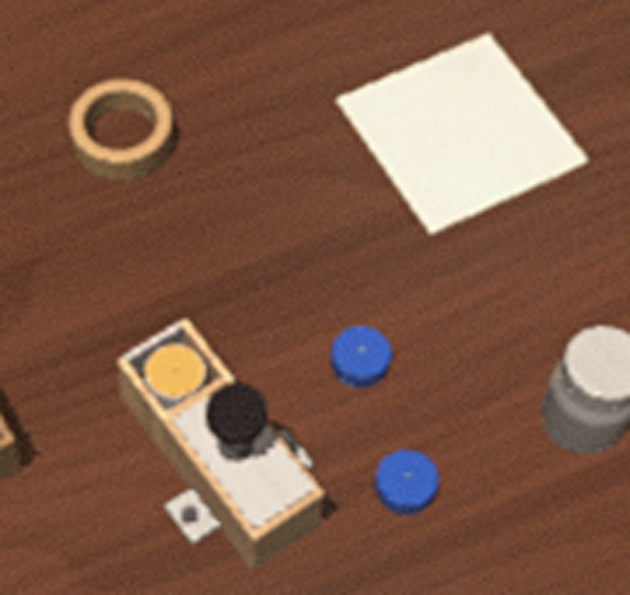

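Run:
```python
from h import *
t=pickle.load(open('pics/top0.pkl','rb'));s=pickle.load(open('pics/scene0.pkl','rb'))
T=lambda x,y:(190+x/3.75-.37,175+y/3.75-.37)
S=lambda x,y:(260+x/3.5-.36,150+y/3.5-.36)
np.set_printoptions(precision=1,suppress=True)
for c,f,P in((t,T,dict(tl=(514,226,48),cap=(494,127,102),tape=(453,529,24),blue=(343,208,16),k1=(43,324,0),k2=(222,309,0),k3=(238,488,0),k4=(58,505,0),d1=(444,68,52),d2=(513,53,52),d3=(557,254,52),d4=(489,269,52))),
 (s,S,dict(tl=(175,371,48),cap=(238,410,102),tape=(121,124,24),blue=(361,350,16),k1=(337,100,0),k2=(490,34,0),k3=(587,159,0),k4=(431,234,0),d1=(187,320,52),d2=(324,493,52),d3=(252,540,52),d4=(120,362,52)))):
  for k,(x,y,z) in P.items():
    u,v=f(x,y); print(k,world(c,u,v,z)[:2],world(c,u,v))
```

```text
tl [581.8 -42.2] [581.8 -42.2  48.3]
cap [644.3 -29. ] [644.7 -29.   98.9]
tape [371.    3.6] [370.    3.9   2.9]
blue [599.4  79.1] [599.4  79.   16.7]
k1 [520.3 298.3] [520.5 299.1  -4.1]
k2 [529.4 168.1] [529.5 168.2  -1.5]
k3 [400.9 157.5] [400.8 157.7  -1.7]
k4 [389.8 287.9] [389.7 288.3  -2.4]
d1 [693.2   5.1] [694.1   5.2  46.6]
d2 [703.1 -43.4] [703.7 -43.4  48.5]
d3 [561.5 -71.7] [561.1 -71.5  57.5]
d4 [551.8 -24.3] [552.1 -24.3  47.2]
tl [584.3 -41.4] [584.3 -41.4  48. ]
cap [648.5 -27.8] [648.3 -27.8 101.6]
tape [378.    3.2] [362.1   8.3   1.8]
blue [601.9  80.4] [602.2  80.2  16.8]
k1 [403.  159.8] [402.1 160.2  -1.2]
k2 [392.7 290.3] [395.1 288.4   3.4]
k3 [520.  298.8] [519.8 299.   -0.4]
k4 [532.3 169.1] [532.6 168.8   0.6]
d1 [556.  -21.3] [556.  -21.3  52. ]
d2 [695.9   7.2] [696.1   7.1  52.6]
d3 [706.  -43.7] [704.2 -42.7  46.8]
d4 [567.1 -70.8] [566.5 -70.7  50.9]
```

Run:
```python
from h import *
def R(a): return np.array([[np.cos(a),np.sin(a),0],[np.sin(a),-np.cos(a),0],[0,0,-1.]])
for a in (0.145,0.207,np.pi/2,-np.pi/2+.2,np.pi+.145):
  for p in ((646.5,-28.5,180),(508,-110,100),(508,-110,5),(463,205,5)):
    q=inverse_kinematics(p,R(a)); print(round(a,2),p,None if q is None else np.round(q,2))
clamp()
movep([646.5,-28.5,150],R(0.207))
s=read_state(); print(s['time'],s['eef_pos'],s['finger_gap'],s['ft_force'])
snap('scene','scene1');snap('top','top1')
```

```text
0.14 (646.5, -28.5, 180) [-0.37  0.67  0.51  1.61 -0.37  0.97  0.41]
0.14 (508, -110, 100) [-0.24  0.6   0.47  2.   -0.45  0.64  0.67]
0.14 (508, -110, 5) [ 0.    0.73  0.13  2.02 -0.22  0.41  0.45]
0.14 (463, 205, 5) [-0.68  0.73  0.2   2.06 -0.35  0.39 -0.06]
0.21 (646.5, -28.5, 180) [-0.36  0.67  0.49  1.61 -0.36  0.96  0.46]
0.21 (508, -110, 100) [-0.24  0.6   0.46  2.   -0.44  0.64  0.72]
0.21 (508, -110, 5) [ 0.01  0.73  0.12  2.02 -0.21  0.41  0.5 ]
0.21 (463, 205, 5) [-0.67  0.72  0.19  2.05 -0.34  0.39 -0.01]
1.57 (646.5, -28.5, 180) [-0.21  0.63  0.25  1.6  -0.18  0.94  1.67]
1.57 (508, -110, 100) [-0.03  0.56  0.18  1.99 -0.16  0.61  1.82]
1.57 (508, -110, 5) [ 0.13  0.72 -0.05  2.01  0.08  0.41  1.6 ]
1.57 (463, 205, 5) [-0.52  0.71 -0.02  2.05  0.04  0.39  1.  ]
-1.37 (646.5, -28.5, 180) [-0.53  0.76  0.81  1.61 -0.62  1.04 -0.9 ]
-1.37 (508, -110, 100) [-0.33  0.64  0.6   2.01 -0.57  0.67 -0.73]
-1.37 (508, -110, 5) [-0.11  0.75  0.29  2.02 -0.49  0.43 -0.82]
-1.37 (463, 205, 5) [-0.79  0.75  0.35  2.06 -0.6   0.43 -1.34]
3.29 (646.5, -28.5, 180) [-0.68  0.99  1.22  1.62 -0.98  1.25 -2.26]
3.29 (508, -110, 100) [-0.64  1.    1.22  2.02 -1.14  1.05 -1.83]
3.29 (508, -110, 5) [-0.44  0.93  0.79  2.04 -1.12  0.69 -1.88]
3.29 (463, 205, 5) [-0.27  0.73 -0.35  2.03  0.53  0.47  2.27]
3.75 [646.56869853 -27.42245124 150.01929653] 0.21780497269064475 [-1.1996576   0.2266651  -0.12171771]
```

View pics/scene1.png

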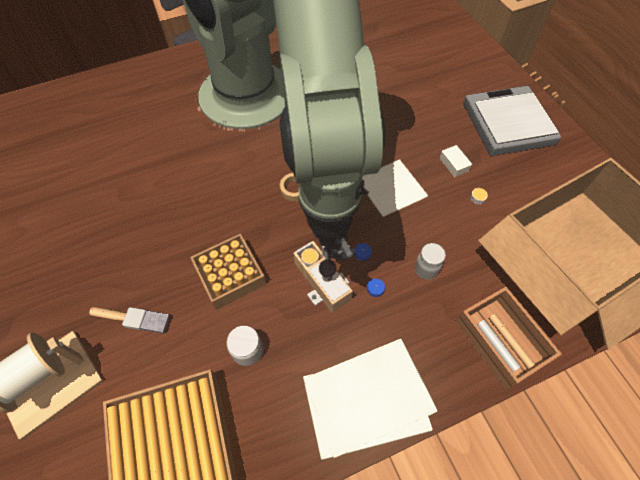

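Run:
```python
from h import *
c=pickle.load(open('pics/scene1.pkl','rb'))
T=np.linalg.inv(c['cam_to_world'])
for p in ((646.5,-27.5,150),(646.5,-28,102)):
  q=T@np.append(p,1); q=np.array([q[0],-q[1],-q[2]])
  K=np.array([[c['fx'],0,c['cx']],[0,c['fy'],c['cy']],[0,0,1.]])
  print(cv2.projectPoints(q[None],np.zeros(3),np.zeros(3),K,np.array(c['dist_coeffs']))[0].ravel())
i=c['image'];cv2.imwrite('pics/z3.png',cv2.resize(i[200:320,270:420],None,fx=4,fy=4,interpolation=cv2.INTER_CUBIC))
```

```text
[327.67948025 254.64327346]
[327.16274628 265.98130709]
```

View pics/z3.png

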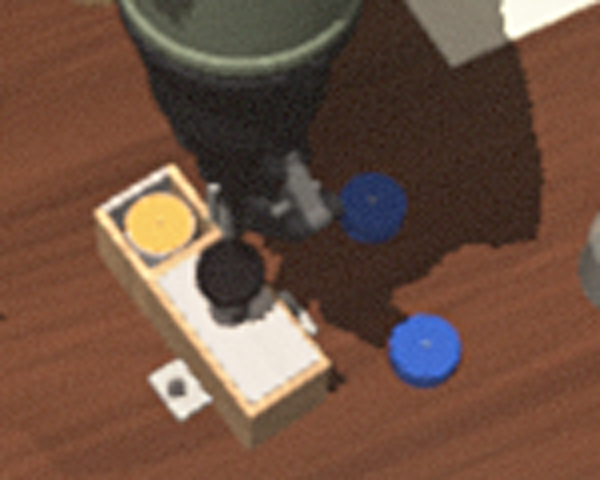

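Run:
```python
from h import *
s=read_state(); print(s['tool_rot'],s['eef_pos'])
c=snap('wrist','wrist1');c=snap('top','top2')
i=c['image'];cv2.imwrite('pics/z4.png',cv2.resize(i[160:280,250:400],None,fx=4,fy=4,interpolation=cv2.INTER_CUBIC))
```

```text
[[ 9.78425007e-01  2.06602279e-01  6.08986352e-05]
 [ 2.06602258e-01 -9.78424982e-01  2.49628166e-04]
 [ 1.11158494e-04 -2.31660644e-04 -9.99999967e-01]] [646.57325885 -27.73452605 150.02096321]
```

View pics/wrist1.png

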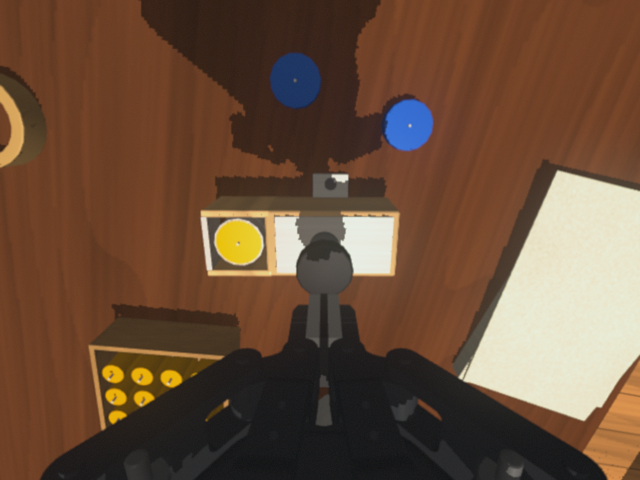

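View pics/wrist0.png

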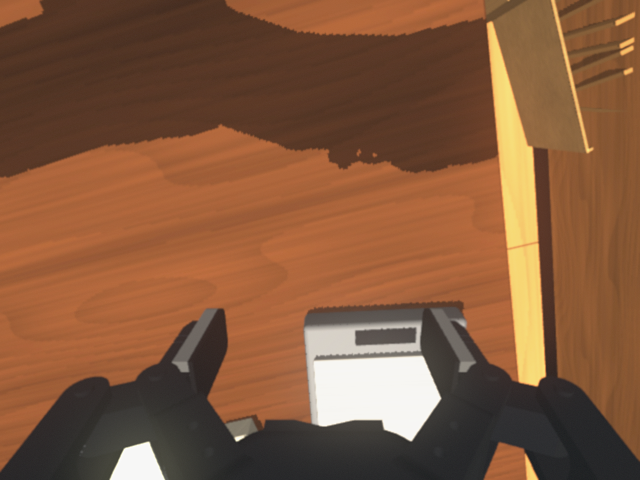

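View pics/z4.png

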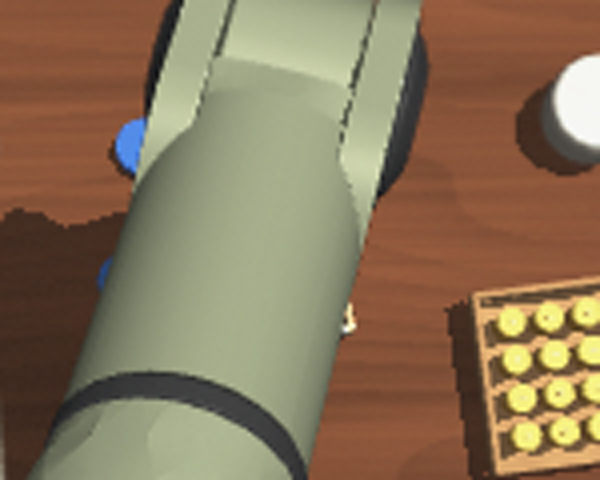

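Run:
```python
from h import *
c=pickle.load(open('pics/wrist1.pkl','rb'))
print(world(c,324,268,102),world(c,324,275),world(c,239,242,48))
```

```text
[645.90286701 -28.28870897 102.        ] [646.76608283 -32.36750599 103.0788221 ] [583.17890618 -43.75192085  48.        ]
```

Three cameras agree on the cap centre (646, -28, 102). Pressing.

Run:
```python
from h import *
movel([646.3,-28.3,108],max_speed=100)
f0=read_state()['ft_force']
g=movel([646.3,-28.3,69],max_speed=35,guard=20)
s=read_state(); print(g,s['time'],s['eef_pos'],s['ft_force']-f0)
wait(0.15)
s=read_state(); print(s['eef_pos'],s['ft_force']-f0)
```

```text
True 5.4917 [646.72549346 -28.25137421  72.08088372] [-3.05420937  1.99694095 12.0571341 ]
[646.76019634 -28.24601362  72.06645024] [-3.16354525 -0.66163677 13.58354017]
```

Run:
```python
from h import *
movel([646.3,-28.3,112],max_speed=60)
movel([646.3,-28.3,150],max_speed=150)
c=snap('wrist','wrist2');c=snap('scene','scene2')
print(read_state()['time'])
i=c['image'];cv2.imwrite('pics/z5.png',cv2.resize(i[150:320,260:440],None,fx=3.5,fy=3.5,interpolation=cv2.INTER_CUBIC))
```

```text
6.9667
```

View pics/wrist2.png

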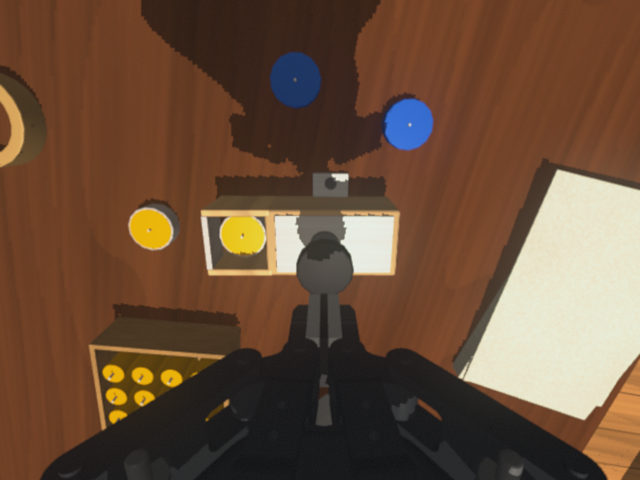

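View pics/z5.png

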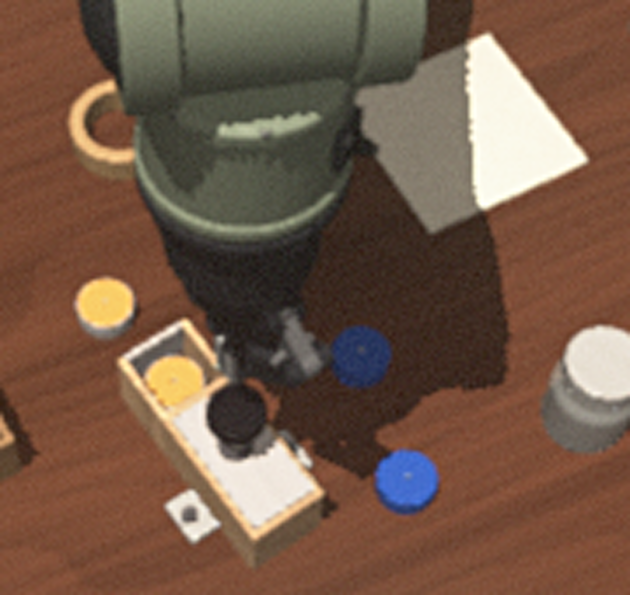

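Run:
```python
from h import *
np.set_printoptions(precision=1,suppress=True)
c=pickle.load(open('pics/wrist2.pkl','rb'));s=pickle.load(open('pics/scene2.pkl','rb'));t=pickle.load(open('pics/top0.pkl','rb'))
print(world(c,151,228,16),world(c,151,228),world(s,260+106/3.5-.36,150+300/3.5-.36,16))
for u,v in ((368,234),(375,279),(414,229),(419,274)): print(world(t,u,v,45))
```

```text
[502.4 -59.8  16. ] [503.1 -59.2  17.5] [501.8 -56.9  16. ]
[ 582.9 -150.4   45. ]
[ 464.9 -166.3   45. ]
[ 594.3 -271.6   45. ]
[ 476.1 -281.8   45. ]
```

```bash
cat >> h.py <<'E'
CARD=np.array([461,229.])
def R(a): return np.array([[np.cos(a),np.sin(a),0],[np.sin(a),-np.cos(a),0],[0,0,-1.]])
E
python3 - <<'E'
from h import *
tl=np.array([502.5,-58.7]); d=CARD-tl; d/=np.linalg.norm(d); a=np.arctan2(-d[0],d[1])
p=tl-42*d
movep([*p,150],R(a))
movel([*p,5],max_speed=100,guard=8)
s=read_state();print(s['time'],s['eef_pos'])
q=tl+(60-30)*d
print(movel([*q,5],max_speed=60,guard=15))
s=read_state();print(s['time'],s['eef_pos'],s['ft_force'])
snap('wrist','wrist3');c=snap('scene','scene3')
i=c['image'];cv2.imwrite('pics/z6.png',cv2.resize(i[150:320,260:440],None,fx=3.5,fy=3.5,interpolation=cv2.INTER_CUBIC))
E
```

```text
9.2333 [ 508.81225779 -100.27467294    5.46358013]
False
10.5833 [498.24794348 -29.43474636   5.01695741] [ 0.57949617 -0.20762615  0.01999276]
```

View pics/wrist3.png

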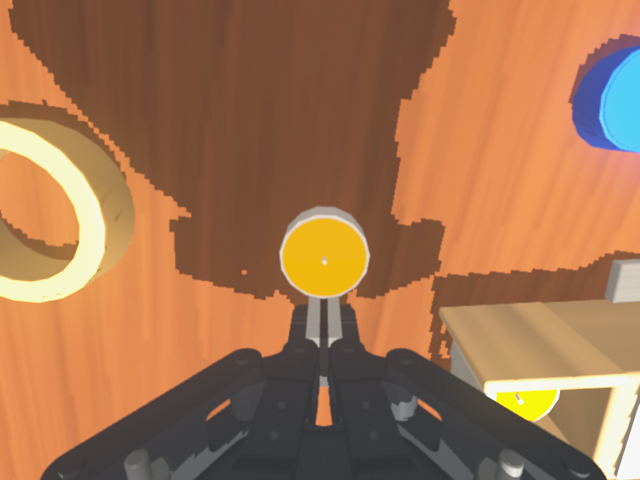

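View pics/z6.png

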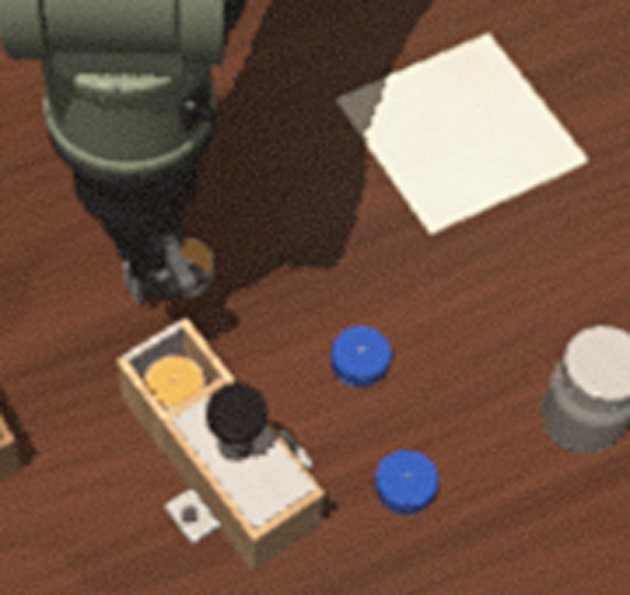

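Run:
```python
from h import *
tl=np.array([502.5,-58.7]); d=CARD-tl; d/=np.linalg.norm(d)
c=pickle.load(open('pics/wrist3.pkl','rb'))
print(world(c,325,257,16), tl+60*d)
print(movel([*(tl+(220-30)*d),5],max_speed=60,guard=15))
s=read_state();print(s['time'],s['eef_pos'],s['ft_force'])
snap('wrist','wrist4')
```

```text
[493.61572365   0.55903943  16.        ] [493.93381215   0.68535531]
False
13.5 [475.42200463 129.2233884    5.01161987] [-0.18377733  0.09717375 -0.80747654]
```

View pics/wrist4.png

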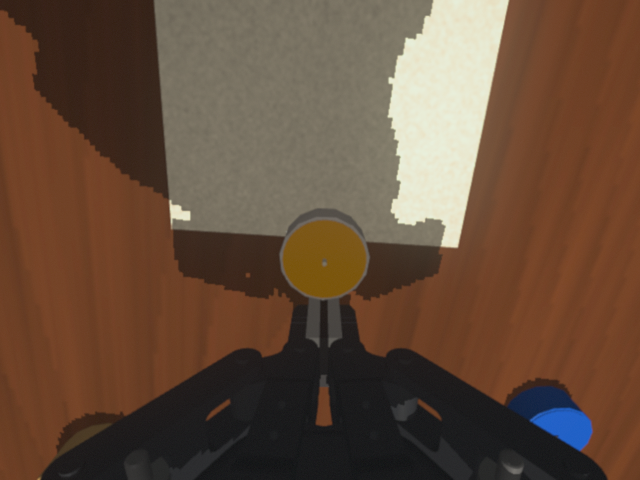

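Still centred on the fingers (324, 260), with the card edge at row 237. Pushing the rest of the way.

Run:
```python
from h import *
tl=np.array([502.5,-58.7]); d=CARD-tl; L=np.linalg.norm(d); d/=L
print(movel([*(tl+(L-30)*d),5],max_speed=50,guard=15))
wait(.2)
movel([*(tl+(L-60)*d),5],max_speed=80)
p=tl+(L-60)*d
movel([*p,150],max_speed=150)
snap('wrist','wrist5')
movel([*(p+[0,-150]),250],max_speed=150)
c=snap('scene','scene5'); snap('top','top5')
i=c['image'];cv2.imwrite('pics/z7.png',cv2.resize(i[150:320,260:440],None,fx=3.5,fy=3.5,interpolation=cv2.INTER_CUBIC))
s=read_state();print(s['time'],s['eef_pos'],s['ft_force'])
```

```text
False
18.4583 [469.40381848  20.18124829 249.58157272] [0.26447493 0.10682404 0.31109941]
```

View pics/z7.png

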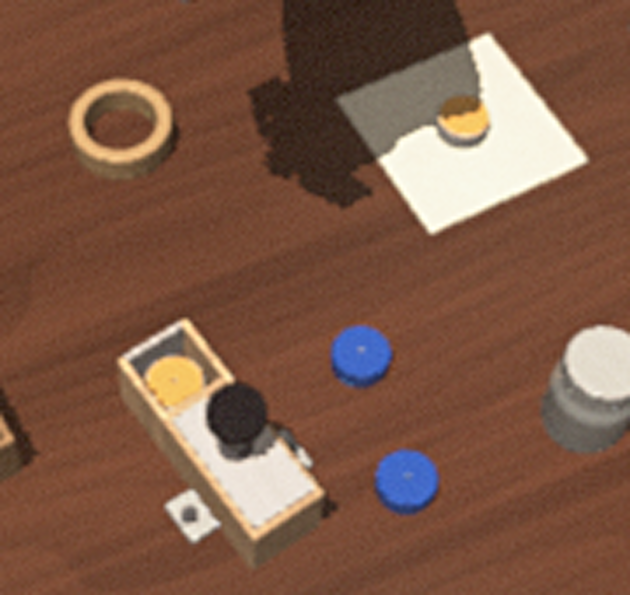

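View pics/top5.png

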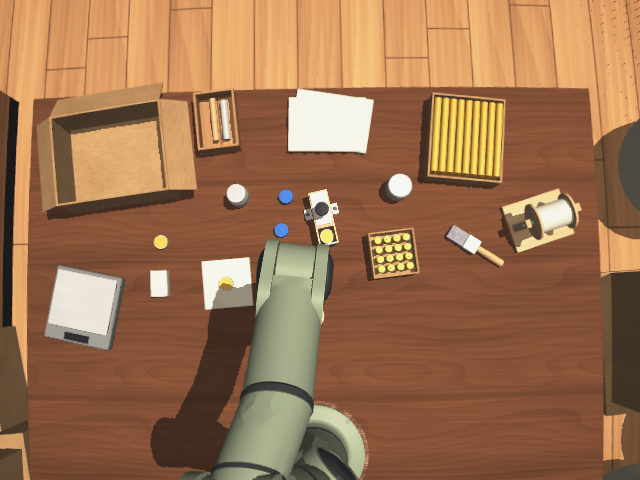

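The tealight is at zoom (463,117), close to the card's centre. The plunger is up, one tealight is visible at the top of the magazine, and the bystanders have not moved.

Run:
```python
from h import *
s=pickle.load(open('pics/scene5.pkl','rb'))
print(world(s,260+463/3.5-.36,150+117/3.5-.36,16),world(s,260+463/3.5-.36,150+117/3.5-.36))
wait(0.3); finish_job()
```

```text
[462.46457308 228.31588713  16.        ] [464.27435563 226.90811032  18.94620265]
the job is handed in; nothing more can be done
```

The tealight is on the card and the job is handed in at about 19 s of the 48 s; `finish_job()` gives no verdict.

- **Press:** I pressed the plunger once to its hard stop. The tip was at z = 72 mm, which is 30 mm of travel, and the force reached about 13 N. It sprang back up and one tealight came out, measured at (502, -59), within a few mm of where it should land.
- **Push:** I slid the tealight about 290 mm along the desk with the closed fingertips at 5 mm height, looking twice on the way. It stayed centred on the fingers throughout.
- **Last checks:** The tealight is flat at about (462, 228) with the card's centre at (461, 229), so it is within 2 mm against the 48 mm allowed. The last images show the plunger up, a tealight still in the magazine and nothing else moved. The second tealight in the magazine cannot be seen from above. The tape roll was partly hidden in the last top view but unmoved in the scene view.
- **Disagreements:** The scene and top cameras differed by 2–4 mm on most points and up to about 7 mm on the tape roll. Neither affected the result.

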